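Peel the top clipped tray off its nested stack and hold its code over the reader

TASK

Book out one parts tray: take the top tray of the nested stack by the upright lug at its corner and peel it off from that corner, tilting it up while its opposite corner still rests on the stack; the trays are clipped together round the rim and let go clip after clip that way, and the rest of the stack must stay standing where it is. Then carry the tray to the flat code reader and hold it level and still, with the code under its floor centred above the reader's glass window, 5 to 10 cm above the glass and touching nothing but the gripper. Finish while still holding it there, and leave the other things on the desk alone.

Things in the scene. Friction and masses are not known exactly. Their poses are not given: they have to be found in the camera images.
- tray: top tray: grey formed plastic, 120 (x) x 160 (y) mm over the rim, 22 mm from underside to flange top, 110 g. Origin: centre of the well's underside; z up. At the start its skirt (14 mm above its origin) stands on the flange below, and six small sprung clips on its rim (14 mm wide, to 4 mm outside the rim) catch under the lip of the tray below; each lets go once the rim there has risen about 5 mm
- tray_lug (a point): middle of the top of the upright lug on the tray's corner, at (-38, -58, 48) mm in its frame: 16 mm thick, flat sides, 26 mm high above the flange, 36 mm long along the tray's (1, 1) diagonal towards the far corner, so fingers close along (1, -1). Hollow below: the slimmer lug of the next tray stands inside it with room to spare
- tray_far_corner (a point): corner of the tray diagonally across from the lug, at (58, 78, 14) mm in the tray's frame, on the underside of the rim: the point to tilt about
- tray_label (a point): centre of the 30 mm square code label under the tray's floor (hidden until the tray is held up), at (6, 0, 0) mm in the tray's frame
- tray_stack: the six trays below, one loose block of 0.75 kg standing on the desk, 120 x 160 mm over the rims, flange top 62 mm above the desk. Origin: centre of its underside; axes along the tray's at the start, the tray's origin 48 mm above its own. Peeling takes a few newtons (under 6) at the lug, the clips letting go one after another (all by about 0.2 rad of tilt); pulled straight up they all bite at once
- stack_far_corner (a point): the point of the lower stack's flange top that lies under tray_far_corner at the start
- code_reader: black desktop code reader, fixed, 120 (x) x 140 (y) x 53 mm high, with a dark square window in its top that looks straight up and a grey key strip at its +y end. Origin: centre of its underside
- reader_window (a point): centre of the reader's 86 mm square window, on the glass, 53 mm above the desk, at (0, -12) mm in the reader's frame; z up
- ink_carton: ink carton, 54x54x69 mm, stands beyond the work; not to be disturbed. Origin: centre of its underside
- tape: roll of black tape lying flat, 66 mm across, 18 high, near the robot; not to be disturbed. Origin: centre of its underside
- mouse: black mouse, 108x62x36 mm, near the robot on the right; not to be disturbed. Origin: centre of its underside
- card_stack: small stack of cards, 55x78x11 mm, near the robot on the left; not to be disturbed. Origin: centre of its underside
- highlighter: highlighter pen, 16x120x17 mm, near the robot; not to be disturbed. Origin: centre of its underside
- solder_reel: reel of solder, 54 mm across, 34 high, near the robot on the far left; not to be disturbed. Origin: centre of its underside
- bottle: small plastic bottle, 49 mm across, 152 high, beyond the work; not to be disturbed. Origin: centre of its underside

How it is judged (in metres and radians):
On the way:
1. the tray is tilted up from its lug corner (over 6 degrees) while its opposite corner is still at the stack (within 20 mm) (angle between tray's own z axis and vertical above 0.105 rad and distance between tray_far_corner and stack_far_corner below 0.02 m and z of tray_lug in the frame of tray_stack above 0.108 m and contact force between the fingers and tray above 0.5 N), for 0.05 s.
At the end, for the whole second after the job is handed in: Fingers hold the tray, still and level (under 8.5 deg), its code within 25 mm of the window's centre and 40 to 110 mm above the glass, touching neither reader, stack nor carton; the lower stack stands within 20 mm of its place (horizontal distance between tray_label and reader_window below 0.025 m and z of tray_label in the frame of reader_window between 0.04 and 0.11 m and angle between tray's own z axis and vertical below 0.15 rad and height (world z) of tray above 0.08 m and linear speed of tray below 0.02 m/s and angular speed of tray below 0.15 rad/s and contact force between the fingers and tray above 1 N and contact force between tray and code_reader below 0.05 N and contact force between tray and tray_stack below 0.05 N and contact force between tray and ink_carton below 0.05 N and distance of tray_stack from where it was at the start of the episode below 0.02 m and angle between tray_stack's own z axis and vertical below 0.03 rad and height (world z) of tray_stack below 0.004 m); the arm keeps its last pose, push and grip.
It fails at once if the lower stack is lifted off the desk or tipped (over 20 mm or 7 degrees) (height (world z) of tray_stack above 0.02 m or angle between tray_stack's own z axis and vertical above 0.12 rad).
It fails at once if another thing on the desk is moved over 25 mm or tipped (distance of any of ink_carton, tape, mouse, card_stack, highlighter, solder_reel, bottle from where it was at the start of the episode above 0.025 m or angle between any of bottle, ink_carton's own z axis and vertical above 0.3 rad).
It also fails if it takes over 42 s, if anything falls off the work surface, if the arm or the gripper's body presses on something with over 40 N, if the wrist force passes 120 N, or if a joint passes its speed limit or range.

ROBOT

A 7-joint arm with a two-finger parallel gripper is mounted at the origin on a cart in front of the work surface, level with it; the furniture and walls round the work are solid. World frame = base frame: x ahead of the robot, y to its left, z up, the work surface at z = 0. Lengths are in mm, angles in rad, forces in N, time in s.
With the tool pointing down it reaches from about 425 to 875 mm from the base axis. Payload 4.7 kg.
Tool frame: the origin (TCP) lies between the finger pads; the fingertips stand 8 mm ahead of it and the grasp point (between the pads) lies 11 mm behind it; z points along the fingers, y is the line along which they close (so a half turn about z gives the same grasp; the last joint's range is limited). The gripper opens to 85 mm and grips with 20 to 120 N. Pads are 22 mm wide; open, the fingers measure 114 mm over their backs; the gripper's body (76 mm by 85 mm) begins 54 mm behind the grasp point. The pads swing forward as they close: fully open they stand 13 mm farther back than shut.
Start: joints at [1.172, 0.321, -0.07, 1.45, 0.023, 1.371, -0.057], TCP at [260.747, -595.428, 239.349] pointing down, gripper open.
Joint ranges: [-2.86, 2.86], [-0.3, 2.09], [-1.38, 1.24], [0.06, 2.45], [-1.56, 4.7], [0.09, 2.05], [-2.69, 2.69]. Speed limits (rad/s): [2.57, 2.57, 3.14, 3.14, 3.14, 3.14, 3.14].

INTERFACE

Orientations are given as a unit quaternion [x, y, z, w].
In Python, from station import bot, optics, workorder, spotter gives the robot as it stands. The module is installed in compiled form; this text tells all that it offers.
- The arm moves only by the tool carry_out, never from a script. Its argument "motion" is a list of rows, each a list of 7 numbers: the shift along the tool's x, y, z in m, then the turn, a rotation vector about the tool's x, y, z in degrees, then the finger opening in m, from 0 to 0.0854. A call has exactly 8 rows; each row is the pose to reach, as a shift and turn from the pose commanded when the call began, along the tool's axes at that moment; what a row does not reach only later rows make up. A row lasts 1/8 s, in which the tool goes at most 62.5 mm and 10.7 degrees, less where a joint would pass 70% of its speed; a pose out of reach is approached as far as the arm can. A call with a gripper value outside its range is refused whole. The fingers move at their own pace and stop on an object; the grip force is fixed at half the most. Time passes only in rows, so rows that repeat a pose let the fingers close, or fill a call up. It gives the time, the measured TCP pose, the force, the opening and the grip force at its end, in the units of the state.
- bot.state(): the state, without advancing time (a new reading comes with each control period).
- optics.capture(name): name is "scene" or "top" or "wrist"; returns a dict with "frame" (384x512x3 uint8, blue, green, red), "z_map" (384x512 float32, mm along the optical axis (not along the pixel's ray), 0 where there is no reading), "camera_matrix" (3x3 intrinsics, pixels), "k1" (the pictures are not rectified: a ray, as slopes to the right and down, at radius r is drawn at 1 + k1 r^2 times it, then the intrinsics apply), "rvec" (rotation vector, rad) and "tvec" (3), from world to camera coordinates, as OpenCV has them; the wrist camera has in their place "tool_from_camera" (4x4, takes a point from camera to tool coordinates, whose origin is the TCP and whose axes are the flange's). Camera axes: x right, y down, z forward; pixel columns grow to the right and rows downward; lengths in mm; the calibration is good to about 2 mm. A picture is of the moment at which its call begins: read the wrist's pose just before it.
- workorder.hand_in(): hands the job in; it is judged then, once.
Trained networks look in the newest picture that a camera, given by its name, has taken for a name from the list of things; names that differ only in an ending like _2 or _b are one class to them, and where a whole thing is asked for, a point or a joint stands for the part that bears it (a point fixed in the world has none). Each returns a list of dicts, best first, with "score" (0 to 1); they miss things now and then, are a little off and sometimes report something else, mostly with a low value. They report only what shows in the picture. A call takes as long as a camera call.
- spotter.outline_of(camera, query): "mask" (384x512 bool, what is visible of it) and "extent" ([left, top, right, bottom] in pixels, round what is visible of it).
The state is a dict: "time": time; "q": joint angles; "joint_velocities": joint speeds; "effort": joint torques, N m; "ee_pos": TCP position; "tool_rot": TCP orientation; "contact_force": force on the tool from outside, world axes, zero at the start; "moment": the same for the moment, N m; "opening": finger opening in mm; "finger_force": force on a finger pad.
Only numpy, scipy, OpenCV 4.12 (cv2) and the standard library are available. Lean on these libraries where they do the work, as an engineer would, in place of code of your own. Each camera call takes 0.05 s, during which the arm holds its last target. There are 200 camera calls.

## Working session

There is one attempt and no reset: what is moved stays moved. The work goes in short steps, Python scripts to look and compute and a tool call to move; the robot and the scene stay as the last step left them, time stands still between calls to the robot, and variables do not carry over. Pictures are saved under pics/ and viewed, at most 10 in all, crops included, and the job is handed in when it is done.

Besides the shell and the picture viewer there is one more tool, called after "Emit:" in YAML: its name, and indented under it one key for each argument. carry_out: Moves the arm, as the interface text tells. Its arguments: {"type":"object","properties":{"motion":{"type":"array","items":{"type":"array","items":{"type":"number"}}}},"required":["motion"]}

```bash
mkdir -p pics
cat > h.py <<'E'
import numpy as np, cv2
from scipy.spatial.transform import Rotation as R
from station import bot, optics, workorder, spotter
def cloud(c):
    K=c["camera_matrix"]; h,w=c["z_map"].shape
    u,v=np.meshgrid(np.arange(w,dtype=float),np.arange(h,dtype=float))
    p=cv2.undistortPoints(np.stack([u,v],-1).reshape(-1,1,2),np.array(K,float),np.array([c["k1"],0,0,0.])).reshape(h,w,2)
    z=c["z_map"]; P=np.dstack([p[...,0]*z,p[...,1]*z,z])
    if "rvec" in c:
        M=cv2.Rodrigues(np.array(c["rvec"],float))[0]; W=(P-np.array(c["tvec"]).ravel())@M
    else:
        T=np.array(c["tool_from_camera"]); s=c["st"]
        W=P@T[:3,:3].T+T[:3,3]; W=W@R.from_quat(s["tool_rot"]).as_matrix().T+np.array(s["ee_pos"])
    W[z<=0]=np.nan
    return W
def cap(n):
    s=bot.state(); c=optics.capture(n); c["st"]=s; return c
E
python3 - <<'E'
from h import *
np.set_printoptions(precision=1,suppress=True)
print(bot.state())
ims=[]
for n in ["top","scene"]:
    c=cap(n); ims.append(c["frame"]); W=cloud(c); np.save(n+".npy",W)
    for q in ["tray","tray_stack","code_reader","ink_carton","bottle"]:
        for d in spotter.outline_of(n,q)[:2]:
            m=d["mask"]; p=W[m]; p=p[~np.isnan(p[:,0])]
            zt=np.percentile(p[:,2],90) if len(p) else 0
            print(n,q,round(d["score"],2),d["extent"],len(p),np.median(p,0),np.percentile(p,2,0),np.percentile(p,98,0))
            if n=="top" : np.save(f"m_{q}.npy",m) if d is spotter or True else 0
cv2.imwrite("pics/top.png",cv2.resize(ims[0],(768,576),interpolation=cv2.INTER_CUBIC)); cv2.imwrite("pics/scene.png",cv2.resize(ims[1],(768,576)))
E
```

```text
{'time': 0.0, 'q': array([ 1.2,  0.3, -0.1,  1.5,  0. ,  1.4, -0.1]), 'joint_velocities': array([-0.,  0., -0., -0.,  0.,  0.,  0.]), 'effort': array([ -0. , -49.4,  -0.4, -31.4,   0. ,   0. ,  -0. ]), 'ee_pos': array([ 260.5, -594.9,  238.2]), 'tool_rot': array([ 1. ,  0.2, -0. , -0. ]), 'contact_force': array([-0.2, -0.4,  0.8]), 'moment': array([-0. ,  0.1, -0. ]), 'finger_force': 0.0, 'opening': 85.62351618286831}
top tray 0.55 [283.3, 165.8, 361.2, 229.3] 3378 [ 556.5 -109.1   57.7] [ 493.6 -184.    45.3] [616.9 -30.5  94.3]
top tray_stack 0.49 [284.4, 208.3, 331.8, 226.9] 28 [ 494.  -102.3   39.4] [ 490.4 -136.5   -0.9] [545.8 -25.3  58.1]
top tray_stack 0.23 [279.7, 164.0, 360.0, 231.6] 3491 [ 556.8 -108.9   57.3] [ 493.2 -185.5   42.1] [619.6 -28.3  94.2]
top code_reader 0.83 [180.3, 194.2, 246.3, 248.2] 2979 [534.3 150.   50.7] [473.9  81.6  27.4] [598.2 219.7  55.8]
top ink_carton 0.76 [204.6, 123.3, 229.8, 153.3] 625 [733.1 119.5  64.8] [715.2  94.3   5.4] [767.7 146.   71. ]
top ink_carton 0.63 [237.1, 97.4, 260.7, 127.5] 501 [779.7  41.7  90.4] [770.2  19.2   5.2] [800.8
[... 230 characters left out ...]
 ]
scene tray 0.6 [164.5, 184.8, 244.7, 253.5] 2976 [ 550.5 -112.1   59.7] [ 495.4 -187.4   47.5] [617.9 -34.1  94.8]
scene tray_stack 0.85 [170.3, 221.2, 250.4, 263.1] 661 [ 612.5 -112.5   38.2] [ 529.9 -194.3   13.5] [625.  -28.3  62.5]
scene tray_stack 0.7 [166.7, 185.5, 249.8, 254.8] 2942 [ 550.  -110.5   59.4] [ 493.8 -187.8   47.4] [616.5 -33.2  94.4]
scene code_reader 0.56 [265.6, 160.5, 330.7, 216.9] 2522 [554.7 139.8  50.2] [476.6  72.4   1.5] [606.7 214.3  54.2]
scene ink_carton 0.7 [316.2, 232.0, 348.1, 268.0] 885 [750.8 111.6  64.9] [717.7  91.2   8.4] [770.6 143.7  69.7]
scene bottle 0.7 [298.0, 256.5, 329.7, 297.9] 805 [804.6  29.5  88.2] [774.   14.5   1. ] [818.7  58.4 131.3]
```

View pics/top.png

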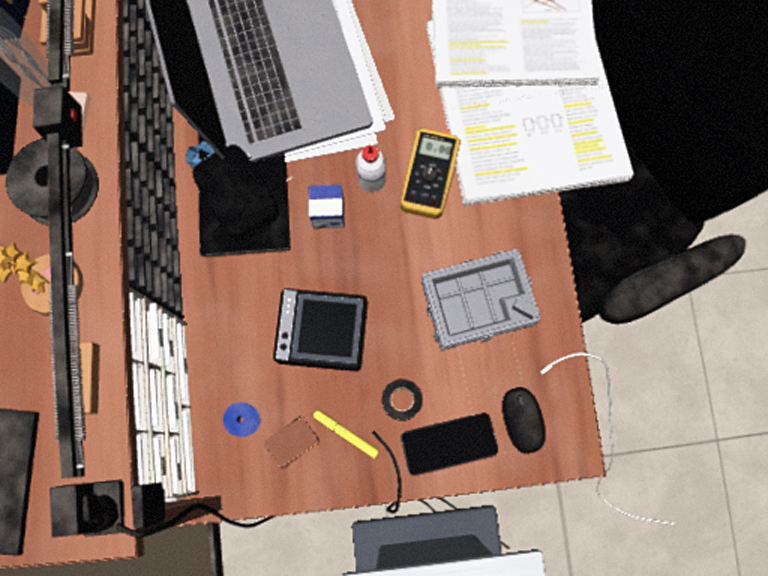

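View pics/scene.png

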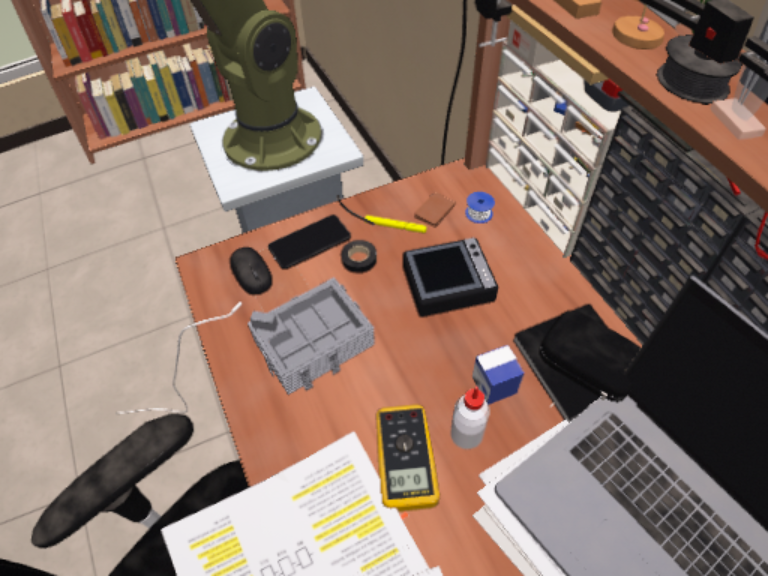

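The top view shows the tray at about px (480,299), with the lug at its lower-right corner (520,310). The reader is at (322,330), its key strip to the left (+y). Next I'll fit poses.

```bash
cat > fit.py <<'E'
from h import *
np.set_printoptions(precision=1,suppress=True)
for n in ["top","scene"]:
    W=np.load(n+".npy").reshape(-1,3); W=W[~np.isnan(W[:,0])]
    def rect(box,z0,z1):
        x0,x1,y0,y1=box
        p=W[(W[:,0]>x0)&(W[:,0]<x1)&(W[:,1]>y0)&(W[:,1]<y1)&(W[:,2]>z0)&(W[:,2]<z1)]
        return p,cv2.minAreaRect(p[:,:2].astype(np.float32))
    p,r=rect((460,660,-220,0),66,75); print(n,"flange",len(p),np.median(p[:,2]),r)
    l,rl=rect((460,660,-220,0),88,102); print("lug",len(l),l.mean(0),np.median(l[:,2]),rl)
    p,r=rect((450,630,60,240),46,58); print("reader",len(p),np.median(p[:,2]),r)
E
python3 fit.py
```

```text
top flange 1140 68.98868327135429 ((554.7860717773438, -106.84585571289062), (126.93415832519531, 165.83827209472656), 9.033324241638184)
lug 116 [ 525.9 -169.4   94.6] 94.52486684404113 ((526.212890625, -169.35739135742188), (35.96638488769531, 16.791118621826172), 53.440006256103516)
reader 2678 51.059945687330966 ((538.2305908203125, 150.66012573242188), (139.1937713623047, 119.21798706054688), 78.04178619384766)
scene flange 1131 69.57743948824151 ((555.1325073242188, -110.84503173828125), (125.86962127685547, 165.85870361328125), 10.163265228271484)
lug 119 [ 528.5 -173.3   94.6] 95.0130043699564 ((527.001220703125, -173.601806640625), (37.05736541748047, 16.91370391845703), 54.160614013671875)
reader 1874 51.02792571120924 ((539.2859497070312, 147.03475952148438), (137.30320739746094, 119.90343475341797), 77.88186645507812)
```

```bash
cat >> h.py <<'E'
def pose(pos,yaw,tilt=None):  # tool y at yaw(deg), z down; tilt=world rotvec (deg) applied on top
    y=np.array([np.cos(np.radians(yaw)),np.sin(np.radians(yaw)),0]); z=np.array([0,0,-1.]); 
    r=R.from_matrix(np.stack([np.cross(y,z),y,z],1))
    if tilt is not None: r=R.from_rotvec(np.array(tilt),degrees=True)*r
    return np.array(pos,float),r
def rel(a,b):
    (p,r),(P,Q)=a,b
    return np.round(np.r_[r.inv().apply(P-p)/1000,(r.inv()*Q).as_rotvec(degrees=True)],4)
def now():
    s=bot.state(); return np.array(s["ee_pos"]),R.from_quat(s["tool_rot"])
E
python3 - <<'E'
from h import *
p,r=now(); print(r.as_matrix().round(3), p)
for y in (-35.5,144.5): print(rel((p,r),pose([527,-171.5,180],y)))
E
```

```text
[[ 0.916  0.401 -0.   ]
 [ 0.401 -0.916 -0.   ]
 [-0.     0.    -1.   ]] [ 260.77335684 -595.41924182  239.39347121]
[ 4.14000e-01 -2.81500e-01  5.93000e-02  7.10000e-03  5.80000e-03
 -3.08435e+01]
[ 4.140000e-01 -2.815000e-01  5.930000e-02  7.800000e-03 -9.500000e-03
  1.491565e+02]
```

Emit:
carry_out:
  motion:
    - [0.04,-0.028,0,0,0,-4,0.05]
    - [0.1,-0.07,0,0,0,-9,0.05]
    - [0.15,-0.105,0,0,0,-14,0.05]
    - [0.2,-0.14,0,0,0,-18,0.05]
    - [0.25,-0.175,0,0,0,-22,0.05]
    - [0.3,-0.21,0,0,0,-26,0.05]
    - [0.35,-0.245,0,0,0,-30.8,0.05]
    - [0.394,-0.2815,0.01,0,0,-30.8,0.05]

```text
time: 1.6
ee_pos: [510.3, -177.9, 230.4]
tool_rot: [0.889, 0.458, 0.001, 0.001]
contact_force: [0.5, 0.4, 0.0]
opening: 50.2
finger_force: 0.0
```

```bash
cat > w.py <<'E'
from h import *
import sys
np.set_printoptions(precision=1,suppress=True)
c=cap("wrist"); W=cloud(c); cv2.imwrite(f"pics/{sys.argv[1]}.png",cv2.resize(c["frame"],(768,576)))
V=W.reshape(-1,3); V=V[~np.isnan(V[:,0])]
def sel(a,b,n):
    q=V[(V[:,2]>a)&(V[:,2]<b)&(abs(V[:,0]-555)<110)&(abs(V[:,1]+109)<120)]
    if len(q)>20: print(n,len(q),np.median(q,0),cv2.minAreaRect(q[:,:2].astype(np.float32)))
sel(90,102,"lug"); sel(66,76,"flange")
p,r=now(); print(p, r.as_matrix()); print(rel((p,r),pose([527,-171.5,81],-35.5)))
E
python3 w.py w1
```

```text
lug 557 [ 525.1 -172.1   95.8] ((524.535400390625, -173.11117553710938), (36.459983825683594, 15.36705493927002), 54.56191635131836)
flange 7501 [ 555.6 -100.1   69.5] ((553.41650390625, -109.77165985107422), (127.31351470947266, 168.06874084472656), 8.72065544128418)
[ 513.1 -167.   228.8] [[ 0.6  0.8  0. ]
 [ 0.8 -0.6  0. ]
 [ 0.  -0.  -1. ]]
[ 0.   0.   0.1 -0.1 -0.4  0.6]
```

View pics/w1.png

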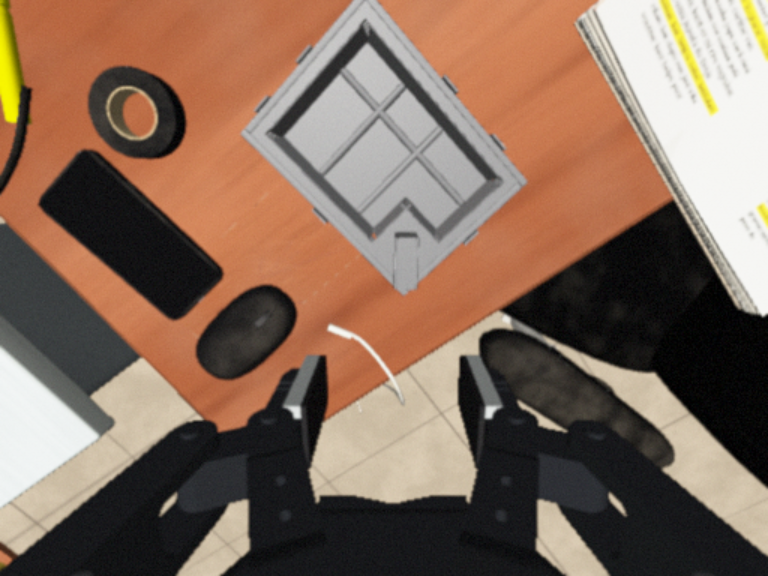

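The wrist view shows the lug at px (405,262), roughly in line with the fingers. The arm was still settling when the picture was taken, so I'll descend partway and re-measure.

Run:
```python
from h import *
s=bot.state(); print(s["time"],s["ee_pos"],abs(s["joint_velocities"]).max())
c=cap("wrist");s=bot.state(); print(s["time"],s["ee_pos"],abs(s["joint_velocities"]).max())
print(rel(now(),pose([526.5,-172,130],-35.5)), rel((np.array([508.7,-179.5,229.4]),now()[1]),pose([526.5,-172,130],-35.5)))
```

```text
1.65 [ 513.09463204 -167.04391355  228.783127  ] 0.1762296009084145
1.7 [ 511.44680371 -170.48442685  228.96044919] 0.09715017324727922
[ 0.007   0.0134  0.099  -0.0863 -0.2271  0.6822] [ 0.0159  0.0105  0.0994 -0.0863 -0.2271  0.6822]
```

Emit:
carry_out:
  motion:
    - [0.008,0.005,0.01,0,0,0,0.05]
    - [0.016,0.0105,0.03,0,0,0,0.05]
    - [0.016,0.0105,0.05,0,0,0,0.05]
    - [0.016,0.0105,0.07,0,0,0,0.05]
    - [0.016,0.0105,0.09,0,0,0,0.05]
    - [0.016,0.0105,0.1,0,0,0,0.05]
    - [0.016,0.0105,0.1,0,0,0,0.05]
    - [0.016,0.0105,0.1,0,0,0,0.05]

```text
time: 2.7
ee_pos: [527.0, -172.9, 129.8]
tool_rot: [0.889, 0.457, 0.0, 0.0]
contact_force: [0.1, -0.3, -0.2]
opening: 50.0
finger_force: 0.0
```

```bash
python3 w.py w2
```

```text
lug 1215 [ 525.6 -171.2   95.7] ((524.7236328125, -172.62435913085938), (36.67965316772461, 15.767960548400879), 53.70926284790039)
flange 14833 [ 546.8 -107.1   69.5] ((553.5462036132812, -109.56394958496094), (127.33067321777344, 167.58145141601562), 8.442828178405762)
[ 527.2 -172.9  130.1] [[ 0.6  0.8  0. ]
 [ 0.8 -0.6 -0. ]
 [ 0.   0.  -1. ]]
[ 0.  -0.   0.   0.1 -0.  -0.1]
```

View pics/w2.png

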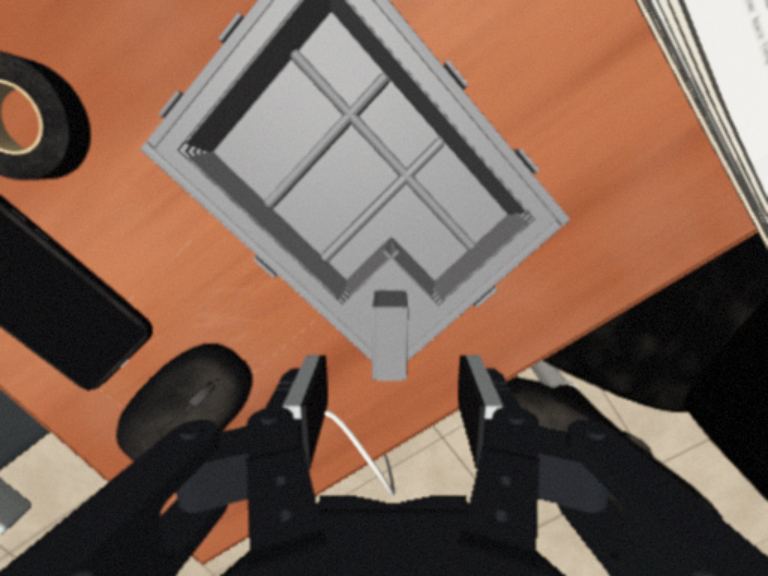

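The lug, at column 390, is centred between the fingers (392). Going down and closing.

Emit:
carry_out:
  motion:
    - [0,0,0.015,0,0,0,0.05]
    - [0,0,0.03,0,0,0,0.05]
    - [0,0,0.04,0,0,0,0.05]
    - [0,0,0.046,0,0,0,0.05]
    - [0,0,0.05,0,0,0,0.05]
    - [0,0,0.05,0,0,0,0.05]
    - [0,0,0.05,0,0,0,0.01]
    - [0,0,0.05,0,0,0,0.01]

```text
time: 3.75
ee_pos: [526.8, -172.7, 79.8]
tool_rot: [0.889, 0.457, 0.0, 0.0]
contact_force: [-2.8, -0.1, 9.5]
opening: 15.0
finger_force: 60.6
```

Emit:
carry_out:
  motion:
    - [0,0,0,0,0,0,0.01]
    - [0,0,0,0,0,0,0.01]
    - [0,0,0,0,0,0,0.01]
    - [0,0,0,0,0,0,0.01]
    - [0,0,0,0,0,0,0.01]
    - [0,0,0,0,0,0,0.01]
    - [0,0,0,0,0,0,0.01]
    - [0,0,0,0,0,0,0.01]

```text
time: 4.75
ee_pos: [527.0, -172.8, 79.8]
tool_rot: [0.889, 0.457, 0.0, 0.0]
contact_force: [-1.2, -0.3, 5.8]
opening: 14.8
finger_force: 59.8
```

```bash
cat > plan.py <<'E'
from h import *
# tray pose assumed; pivot = far corner; rotate lug corner up
yaw=np.radians(9.0); Rz=R.from_euler('z',yaw)
lug=np.array([526.2,-172.4,96]); tr=lug-Rz.apply([-38,-58,48]); far=tr+Rz.apply([58,78,14])
print("tray",tr,"far",far)
d=(far-lug)*[1,1,0]; d/=np.linalg.norm(d)
ax=np.cross(d,[0,0,1]); ax=ax   # rotation lifting lug side
p,r=now(); print(p,r.as_matrix().round(3))
if R.from_rotvec(ax*0.1).apply(lug-far)[2]<(lug-far)[2]: ax=-ax
for a in (1,2,4,6,8,10,12,14):
    q=R.from_rotvec(ax*a,degrees=True); print(a,rel((p,r),(far+q.apply(p-far),q*r)).tolist())
E
python3 plan.py
```

```text
tray [ 554.65895797 -109.16956657   48.        ] far [599.74299345 -23.05667704  62.        ]
[ 526.99051963 -172.75922789   79.83817739] [[ 0.581  0.814  0.001]
 [ 0.814 -0.581 -0.   ]
 [ 0.     0.001 -1.   ]]
1 [0.0003, -0.0001, -0.0029, -0.1621, -0.9868, -0.001]
2 [0.0007, -0.0001, -0.0058, -0.3243, -1.9735, -0.0021]
4 [0.0016, -0.0003, -0.0116, -0.6486, -3.9471, -0.0041]
6 [0.0027, -0.0004, -0.0173, -0.9728, -5.9206, -0.0062]
8 [0.0041, -0.0006, -0.023, -1.2971, -7.8941, -0.0082]
10 [0.0056, -0.0009, -0.0286, -1.6214, -9.8677, -0.0103]
12 [0.0073, -0.0012, -0.0342, -1.9457, -11.8412, -0.0124]
14 [0.0091, -0.0015, -0.0397, -2.27, -13.8147, -0.0144]
```

Emit:
carry_out:
  motion:
    - [0.0003,-0.0001,-0.0029,-0.16,-0.99,0,0.01]
    - [0.0007,-0.0001,-0.0058,-0.32,-1.97,0,0.01]
    - [0.0011,-0.0002,-0.0087,-0.48,-2.96,0,0.01]
    - [0.0016,-0.0003,-0.0116,-0.65,-3.95,0,0.01]
    - [0.0021,-0.0003,-0.0145,-0.81,-4.93,0,0.01]
    - [0.0027,-0.0004,-0.0173,-0.97,-5.92,0,0.01]
    - [0.0034,-0.0005,-0.0202,-1.13,-6.9,0,0.01]
    - [0.0041,-0.0006,-0.023,-1.3,-7.9,0,0.01]

```text
time: 5.75
ee_pos: [528.4, -168.0, 102.2]
tool_rot: [0.887, 0.457, -0.057, 0.041]
contact_force: [0.7, 1.4, -2.5]
opening: 14.9
finger_force: 59.0
```

Run:
```python
from h import *
np.set_printoptions(precision=1,suppress=True)
c=cap("scene"); W=cloud(c); cv2.imwrite("pics/s2.png",cv2.resize(c["frame"][150:290,120:310],(760,560),interpolation=cv2.INTER_CUBIC))
s=bot.state(); print(s["ee_pos"],s["contact_force"],s["opening"]); print(R.from_quat(s["tool_rot"]).as_matrix()[:,2])
```

```text
[ 528.8 -167.5  102.6] [ 1.   1.1 -1.7] 14.897591869501014
[-0.1 -0.1 -1. ]
```

View pics/s2.png

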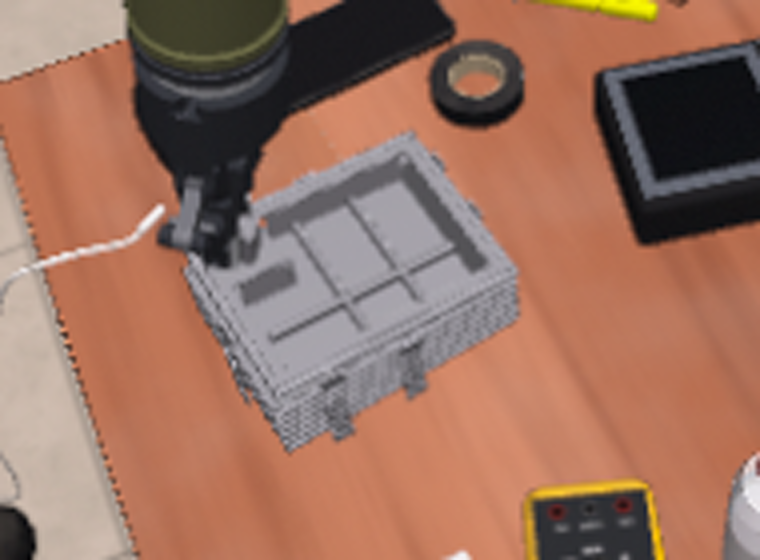

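The tray is tilting about the far corner (crop px 515,270) and the stack stays put. The next increments are the same rows, since the pivot is fixed in the tool frame.

Emit:
carry_out:
  motion:
    - [0.0003,-0.0001,-0.0029,-0.16,-0.99,0,0.01]
    - [0.0007,-0.0001,-0.0058,-0.32,-1.97,0,0.01]
    - [0.0011,-0.0002,-0.0087,-0.48,-2.96,0,0.01]
    - [0.0016,-0.0003,-0.0116,-0.65,-3.95,0,0.01]
    - [0.0021,-0.0003,-0.0145,-0.81,-4.93,0,0.01]
    - [0.0027,-0.0004,-0.0173,-0.97,-5.92,0,0.01]
    - [0.0034,-0.0005,-0.0202,-1.13,-6.9,0,0.01]
    - [0.0034,-0.0005,-0.0202,-1.13,-6.9,0,0.01]

```text
time: 6.8
ee_pos: [531.5, -163.0, 121.9]
tool_rot: [0.881, 0.454, -0.105, 0.078]
contact_force: [0.6, 2.6, -1.3]
opening: 14.8
finger_force: 59.0
```

Run:
```python
from h import *
s=bot.state(); p,r=now(); print(p,s["contact_force"])
# straight up 80, then level
_,q=pose(p,0); lev=R.from_matrix(np.array([[0.581,0.814,0],[0.814,-0.581,0],[0,0,-1.]]))
print(rel((p,r),(p+[0,0,90],r)),rel((p,r),(p+[0,0,90],lev)))
```

```text
[ 531.48561875 -163.02128559  121.91912053] [ 0.64458369  2.59828698 -1.31540592]
[-0.023   0.0038 -0.0869  0.      0.      0.    ] [-2.30000e-02  3.80000e-03 -8.69000e-02  2.44100e+00  1.48195e+01
  1.65000e-02]
```

Emit:
carry_out:
  motion:
    - [-0.001,0.0002,-0.004,0,0,0,0.01]
    - [-0.0026,0.0004,-0.01,0,0,0,0.01]
    - [-0.005,0.0008,-0.019,0,0,0,0.01]
    - [-0.008,0.0013,-0.03,0,0,0,0.01]
    - [-0.012,0.002,-0.045,0,0,0,0.01]
    - [-0.016,0.0026,-0.06,0,0,0,0.01]
    - [-0.02,0.0033,-0.075,0,0,0,0.01]
    - [-0.023,0.0038,-0.087,0,0,0,0.01]

```text
time: 7.8
ee_pos: [531.5, -163.4, 213.3]
tool_rot: [0.882, 0.454, -0.105, 0.078]
contact_force: [0.2, -1.0, -1.2]
opening: 14.9
finger_force: 59.1
```

Emit:
carry_out:
  motion:
    - [0,0,0,0.3,1.8,0,0.01]
    - [0,0,0,0.6,3.7,0,0.01]
    - [0,0,0,0.9,5.6,0,0.01]
    - [0,0,0,1.2,7.4,0,0.01]
    - [0,0,0,1.5,9.3,0,0.01]
    - [0,0,0,1.8,11.1,0,0.01]
    - [0,0,0,2.1,13,0,0.01]
    - [0,0,0,2.44,14.8,0,0.01]

```text
time: 8.8
ee_pos: [531.2, -163.4, 211.9]
tool_rot: [0.889, 0.457, 0.001, -0.001]
contact_force: [0.1, -0.5, -1.6]
opening: 15.0
finger_force: 59.1
```

Run:
```python
from h import *
s=bot.state(); p,r=now(); print(p,r.as_matrix().round(3),s["contact_force"],s["opening"])
c=cap("scene"); cv2.imwrite("pics/s3.png",cv2.resize(c["frame"][130:290,120:340],(770,560),interpolation=cv2.INTER_CUBIC))
# TCP relative to lug (0.8,-0.4,-16); target lug for label over window (536.2,137.1), z label 128
yaw=R.from_euler('z',9,degrees=True); rr=R.from_matrix(np.array([[0.581,0.814,0],[0.814,-0.581,0],[0,0,-1.]]))
lab=yaw.apply([6,0,0]); tcp0=yaw.apply([-38,-58,48])+[0.8,-0.4,-16]
T=np.array([536.2,137.1,128])+tcp0-lab; print(T,rel((p,r),(T,rr)),rel((p,r),(p*[1,1,0]+[0,0,211],rr)))
```

```text
[ 531.24261489 -163.41557003  211.92154131] [[ 0.581  0.814  0.001]
 [ 0.814 -0.581  0.002]
 [ 0.002 -0.    -1.   ]] [ 0.09232239 -0.50429866 -1.6204106 ] 14.976352010709109
[502.61491199  72.53095978 160.        ] [ 0.1752 -0.1605  0.0523 -0.0235 -0.1122 -0.0324] [-0.      0.      0.0009 -0.0235 -0.1122 -0.0324]
```

View pics/s3.png

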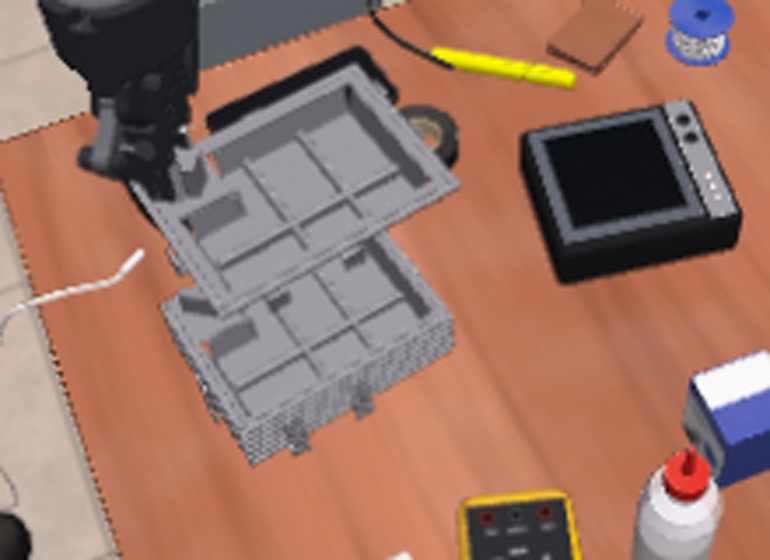

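The tray is free and level, and the stack is unmoved. Carrying it to the reader.

Emit:
carry_out:
  motion:
    - [0.01,-0.009,0,0,0,0,0.01]
    - [0.035,-0.032,0,0,0,0,0.01]
    - [0.065,-0.06,0,0,0,0,0.01]
    - [0.098,-0.09,0,0,0,0,0.01]
    - [0.13,-0.119,0,0,0,0,0.01]
    - [0.155,-0.142,0,0,0,0,0.01]
    - [0.17,-0.156,0,0,0,0,0.01]
    - [0.175,-0.1605,0,0,0,0,0.01]

```text
time: 9.85
ee_pos: [501.7, 75.3, 212.1]
tool_rot: [0.888, 0.46, 0.0, -0.0]
contact_force: [0.8, -0.1, -1.4]
opening: 14.8
finger_force: 59.1
```

Emit:
carry_out:
  motion:
    - [0,0,0.005,0,0,0,0.01]
    - [0,0,0.015,0,0,0,0.01]
    - [0,0,0.025,0,0,0,0.01]
    - [0,0,0.035,0,0,0,0.01]
    - [0,0,0.043,0,0,0,0.01]
    - [0,0,0.048,0,0,0,0.01]
    - [0,0,0.05,0,0,0,0.01]
    - [0,0,0.05,0,0,0,0.01]

```text
time: 10.85
ee_pos: [502.5, 72.4, 162.0]
tool_rot: [0.889, 0.458, 0.0, -0.0]
contact_force: [0.3, -0.0, -0.9]
opening: 14.8
finger_force: 59.1
```

Run:
```python
from h import *
np.set_printoptions(precision=1,suppress=True)
for n in ("top","scene"):
    c=cap(n); W=cloud(c)
    if n=="scene": cv2.imwrite("pics/s4.png",cv2.resize(c["frame"],(768,576)))
    V=W.reshape(-1,3); V=V[~np.isnan(V[:,0])]
    V=V[(abs(V[:,0]-531)<100)&(abs(V[:,1]-137)<110)]
    fl=V[(V[:,2]>118)&(V[:,2]<138)]  # floor inside
    rim=V[(V[:,2]>140)&(V[:,2]<160)]
    print(n,len(fl),np.median(fl,0),len(rim),np.median(rim,0),cv2.minAreaRect(rim[:,:2].astype(np.float32)))
    # tilt by plane fit to floor
    for P in (fl,rim):
        for _ in range(3):
            A=np.c_[P[:,:2]-[531,137],np.ones(len(P))]; k=np.linalg.lstsq(A,P[:,2],rcond=None)[0]; e=P[:,2]-A@k; P=P[abs(e)<2*e.std()+.5]
        print("plane slopes,z",k.round(3),len(P))
s=bot.state(); print(s["time"],s["ee_pos"],s["contact_force"],s["finger_force"])
```

```text
top 1000 [520.5 172.4 131.6] 893 [518.7 196.6 150.4] ((522.0938110351562, 176.38247680664062), (125.74175262451172, 88.71369934082031), 11.182456970214844)
plane slopes,z [  0.    0.  131.6] 924
plane slopes,z [ -0.    0.  149.4] 760
scene 1001 [528.3 144.4 132. ] 1361 [528.4 134.1 150.8] ((530.4462890625, 133.51211547851562), (129.34266662597656, 168.79136657714844), 9.174078941345215)
plane slopes,z [ -0.  -0. 132.] 894
plane slopes,z [  0.   -0.  150.2] 1129
10.95 [502.7  72.4 162.2] [-0.1 -0.4 -0.9] 59.06796634197235
```

View pics/s4.png

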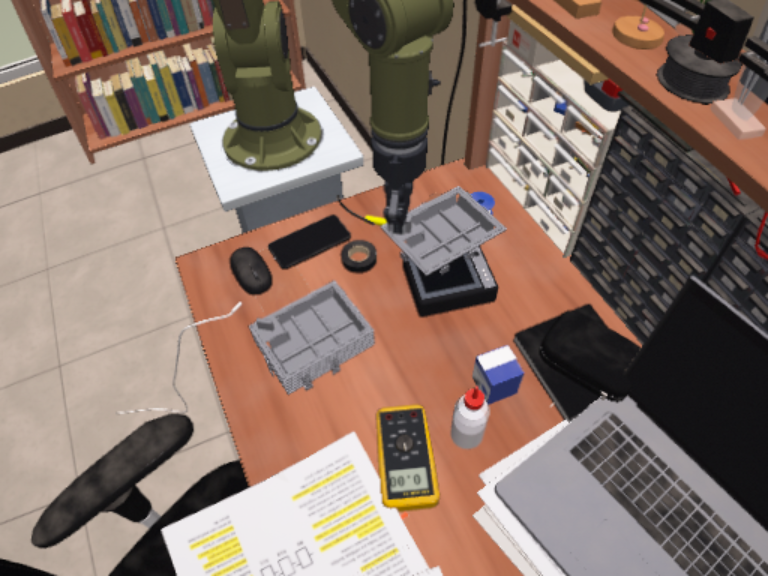

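The scene view shows the tray level above the reader (px 445,230), with the stack still in place at (310,335). The label comes out about 2 mm from the window centre and about 76 mm above the glass. I'll hold briefly so it settles, then hand in.

Emit:
carry_out:
  motion:
    - [0,0,0,0,0,0,0.01]
    - [0,0,0,0,0,0,0.01]
    - [0,0,0,0,0,0,0.01]
    - [0,0,0,0,0,0,0.01]
    - [0,0,0,0,0,0,0.01]
    - [0,0,0,0,0,0,0.01]
    - [0,0,0,0,0,0,0.01]
    - [0,0,0,0,0,0,0.01]

```text
time: 11.95
ee_pos: [502.5, 72.3, 161.9]
tool_rot: [0.889, 0.457, -0.0, -0.0]
contact_force: [1.2, -0.1, -1.1]
opening: 15.2
finger_force: 59.1
```

```bash
python3 -c "
from station import workorder; print(workorder.hand_in())"
```

```text
the job is handed in; nothing more can be done
None
```

I peeled the top tray off the stack by its lug corner and handed the job in with the tray held level, its code about 2 mm from the window centre and 76 mm above the glass; the lower stack looked unmoved in the pictures, and the hand-in returned no verdict.

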